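Shut the blue burner valve on a crowded kiln gas panel

ROBOT

A 6-joint arm with a two-finger parallel gripper is mounted at the origin on the work surface. World frame = base frame: x ahead of the robot, y to its left, z up, the work surface at z = 0. Lengths are in mm, angles in rad, forces in N, time in s.
With the tool pointing down it reaches from about 375 to 750 mm from the base axis. Payload 9 kg.
Tool frame: the origin (TCP) lies at the very end of the fingers, on their centre line; the grasp point (between the pads) lies 19 mm behind it (bot.grip_point_offset is the distance from the TCP to the grasp point, in mm); x points along the fingers, y is the direction in which the jaws open and shut, and the axes are right-handed (so a half turn about x gives the same grasp; the last joint's range is limited). The gripper opens to 85 mm and grips with 20 to 120 N. Pads are 22 mm wide; open, the fingers measure 114 mm over their backs; the gripper's body (76 mm by 85 mm) begins 54 mm behind the grasp point. The pads swing forward as they close: fully open they stand 13 mm farther back than shut.
Start: joints at [-1.494, 0.104, 0.097, 1.564, 0, 1.353], TCP at [174.339, -574.145, 231.331] pointing down, gripper open.
Joint ranges: [-2.99, 2.99], [-0.84, 1.86], [-1.1, 1.16], [-1.84, 2.11], [-1.51, 1.56], [-3.14, 3.14]. Speed limits (rad/s): [2.22, 2.22, 2.57, 3.14, 3.14, 3.14].

INTERFACE

Orientations are given as a unit quaternion [w, x, y, z].
In Python, from station import bot gives the robot as it stands.
- The arm moves only by the tool move_arm, never from a script. Its argument "moves" is a list of rows, each a list of 2 entries, a list of its own where there are three numbers: the shift along the tool's x, y, z each as a share of 0.03 m, from -1 to 1, then the turn about the tool's x as a share of 0.08 rad, from -1 to 1. In form: [[[dx, dy, dz], spin], ...]. A call has 1 to 12 rows; each row shifts and turns the pose as measured when the row begins, along the tool's axes as they then stand; what a row does not reach is not made up. A row lasts 1/12 s, in which the tool goes at most 41.7 mm and 7.16 degrees, less where a joint would pass 70% of its speed; a pose out of reach is approached as far as the arm can. A call with a number of a shift or a turn outside -1 to 1 is refused whole. A call with a gripper value outside its range is refused whole. "gripper" is the closure, from -1 (fully open) to 1 (shut), set as the call begins (left out, the last holds). The fingers move at their own pace and stop on an object; "newtons" is the grip in N (left out, the last holds). Time passes only in rows, so rows that do not move let the fingers close. It gives the time, the measured TCP pose, the force and the opening at its end, in the units of the state.
- bot.observe(): the state, without advancing time (a new reading comes with each control period).
- bot.snapshot(name): name is "side" or "top"; returns (picture, depth): 420x560x3 uint8, blue, green, red; 420x560 float32, mm along the optical axis (not along the pixel's ray), 0 where there is no reading.
- bot.get_calibration(name): a dict with "mtx" (3x3 intrinsics, pixels), "R" (3x3) and "t" (3): a world point X has camera coordinates R X + t. Camera axes: x right, y down, z forward; pixel columns grow to the right and rows downward; lengths in mm; the calibration is good to about 2 mm. A picture is of the moment at which its call begins. get_calibration takes no time and is no camera call.
- bot.hand_in(): hands the job in, once; it reports no verdict.
The state is a dict: "t": time; "q": joint angles; "joint_velocities": joint speeds; "joint_torque": joint torques, N m; "position": TCP position; "tcp_rot": TCP orientation; "wrist_force": force on the tool from outside, world axes, zero at the start; "ft_torque": the same for the moment, N m; "finger_gap": opening from 0.0 (shut) to 1.0 (fully open).
Only numpy, scipy, OpenCV 4.12 (cv2) and the standard library are available. Lean on these libraries where they do the work, as an engineer would, in place of code of your own. Each camera call takes 0.05 s, during which the arm holds its last target.

TASK

Shut down the blue burner for a leak test: turn the blue knob clockwise until you feel it come up snug on its seal, without forcing it any further, and let go so that it stays snug. Then push the orange leak-test button all the way in and let it come back up. Do not touch any of the other five knobs, and leave everything else on the bench where it is.

Things in the scene. Friction and masses are not known exactly. Their poses are not given: they have to be found in the camera images.
- burner_box: Grey control box of the kiln burners, fixed flat on the bench: 190 mm (its x) x 400 mm (its y), 55 mm tall. Origin at the centre of its underside. Six upright valves stand on it, centred, in 2 rows (68 mm apart along its x) of 3 (66 mm apart along its y); which colour stands where changes. Knob tops are 109 mm above the bench.
- blue_knob: Blue knob to turn; clockwise from above shuts it. Origin on its vertical axis, 71 mm above the bench, under its round skirt (44 mm across, 8 mm tall). On the skirt a flat-sided grip bar: 42 mm long along the knob's x, 14 mm thick (its y), top 38 mm above the origin, white mark at its -x end. Turns with a steady drag of 0.08 N m; meets its seal 0.35 to 1.3 rad from the start.
- blue_knob_grip (a point): Point on the blue knob's axis at a good height to grip the bar, 29 mm above the knob's origin (100 mm above the bench), 9 mm below the bar's top, 21 mm above the skirt. While the turn is paused the drag may act either way, so the twist felt is then anything from 0.08 N m below to 0.08 N m above that of the seal alone. Does not move as the knob turns.
- blue_bonnet: Brass collar, 54 mm across, fixed round the stem under the blue knob; origin at its underside, on the knob's axis. Hides a springy seal: once met (angle differs, unseen), resistance climbs about 2 N m per rad above the drag. Snug is 0.04 to 0.44 N m above the drag; more crushes the seal. Let go when snug, the knob stays, easing back a little at most.
- test_button (a joint): Travel of the leak-test button: 0 = up, 0.006 m = fully in. It springs back; fully in takes 5 N.
- test_button_top (a point): Centre of the top of the orange round push button, 28 mm across, in a black housing on the left-hand (+y) end of the control box, 148 mm from the box's middle along its y. It is pressed straight down.
- red_knob: Red knob of a neighbouring valve, same size and build as the blue one (origin on its axis, 71 mm above the bench; bar 42 mm long along its own x, 14 mm thick). Not to be touched.
- yellow_knob: Yellow knob of a neighbouring valve, same size and build as the blue one (origin on its axis, 71 mm above the bench; bar 42 mm long along its own x, 14 mm thick). Not to be touched.
- green_knob: Green knob of a neighbouring valve, same size and build as the blue one (origin on its axis, 71 mm above the bench; bar 42 mm long along its own x, 14 mm thick). Not to be touched.
- white_knob: White knob of a neighbouring valve, same size and build as the blue one (origin on its axis, 71 mm above the bench; bar 42 mm long along its own x, 14 mm thick). Not to be touched.
- black_knob: Black knob of a neighbouring valve, same size and build as the blue one (origin on its axis, 71 mm above the bench; bar 42 mm long along its own x, 14 mm thick). Not to be touched.
- test_cup: Pale open cup, 56 mm across and 50 mm tall, standing on the cork patch at the right-hand end of the box. Loose; origin at the middle of its underside. Not to be disturbed.
- clay_bowl: Dark clay bowl, 170 mm across and 80 mm tall, on the bench to the right. Loose; origin at the middle of its underside. Not to be disturbed.
- mug: Tan mug, 80 mm across, 90 mm tall, on the bench to the left. Loose; origin at the middle of its underside. Not to be disturbed.
- glaze_jar: Blue closed jar, 70 mm across, 90 mm tall, on the bench to the left. Loose; origin at the middle of its underside. Not to be disturbed.
- brush: Brush lying on the bench to the right. Loose; origin on its underside. Not to be disturbed.
- wood_rib: Flat wooden rib 100 x 55 x 8 mm lying on the bench, near left. Loose; origin at the middle of its underside. Not to be disturbed.

How it is judged (in metres and radians):
On the way, in this order (a step that is already met when the one before it is completed fails the run):
1. the blue knob has been turned until it presses on its seal (at least 2 N at the seal, 20 mm from the axis) (contact force between blue_knob and blue_bonnet above 2 N), for 0.3 s.
2. then the leak-test button is pushed all the way in (over 5 of its 6 mm) with the valve still snug (value of joint test_button above 0.005 m and contact force between blue_knob and blue_bonnet above 2 N), for 0.05 s.
At the end, for the whole second after the job is handed in: The blue knob rests snug on its seal (more than 2 N pressing on the seal, that is 0.04 N m) and still, the leak-test button is up again (within 2 mm) (contact force between blue_knob and blue_bonnet above 2 N and value of joint test_button below 0.002 m and angular speed of blue_knob below 0.05 rad/s); the robot touches nothing.
It fails at once if the blue valve is forced: its seal is pressed with more than 22 N (0.44 N m at 20 mm from the axis) (contact force between blue_knob and blue_bonnet above 22 N).
It fails at once if one of the other five knobs is touched (more than 1 N) (contact force between anything else and red_knob above 1 N or contact force between anything else and yellow_knob above 1 N or contact force between anything else and green_knob above 1 N or contact force between anything else and white_knob above 1 N or contact force between anything else and black_knob above 1 N).
It fails at once if something else on the bench or box is shifted by more than 20 mm (distance of any of test_cup, clay_bowl, mug, glaze_jar, brush, wood_rib from where it was at the start of the episode above 0.02 m).
It fails at once if the leak-test button is pushed in before the blue valve is snug (value of joint test_button above 0.005 m and not (contact force between blue_knob and blue_bonnet above 1 N)).
It also fails if it takes over 70 s, if anything falls off the work surface, if the arm or the gripper's body presses on something with over 40 N, if the wrist force passes 120 N, or if a joint passes its speed limit or range.

## Working session

There is one attempt and no reset: what is moved stays moved. The work goes in short steps, Python scripts to look and compute and a tool call to move; the robot and the scene stay as the last step left them, time stands still between calls to the robot, and variables do not carry over. Pictures are saved under pics/ and viewed, and the job is handed in when it is done.

Besides the shell and the picture viewer there is one more tool, called after "Request:" as name([rows], argument=value, ...), one row to a line, values as JSON. move_arm: Moves the arm, as the interface text tells. Its arguments: {"type":"object","properties":{"moves":{"type":"array"},"gripper":{"type":"number"},"newtons":{"type":"number"}},"required":["moves"]}

```bash
mkdir -p pics; ls
python3 - <<'E'
from station import bot
import cv2, numpy as np
for n in("top","side"):
    p,d=bot.snapshot(n); cv2.imwrite(f"pics/{n}0.png",p); np.save(f"pics/{n}0.npy",d); c=bot.get_calibration(n); print(n,c)
print(bot.observe())
E
```

```text
pics
top {'mtx': array([[395.39120968,   0.        , 277.91641151],
       [  0.        , 395.39120968, 216.51898069],
       [  0.        ,   0.        ,   1.        ]]), 'R': array([[ 0.0386819 , -0.99924762, -0.00281187],
       [-0.97136394, -0.03694203, -0.23470701],
       [ 0.23442654,  0.01181026, -0.97206209]]), 't': array([ -25.54767588,  492.15379449, 1077.23664024])}
side {'mtx': array([[480.83181591,   0.        , 287.89141187],
       [  0.        , 480.83181591, 209.3207158 ],
       [  0.        ,   0.        ,   1.        ]]), 'R': array([[-0.75741601, -0.65258679,  0.02124783],
       [-0.34038742,  0.36687748, -0.86575824],
       [ 0.55718703, -0.66297164, -0.50001121]]), 't': array([ 320.24386771,  262.16730684, 1018.99825146])}
{'t': 0.1, 'q': array([-1.49368128e+00,  1.04683566e-01,  9.65443794e-02,  1.56388553e+00,
        2.24560768e-05,  1.35312508e+00]), 'joint_velocities': array([ 0.00037185, -0.00151168,  0.00122064, -0.0016627 , -0.00166923,
       -0.00055036]), 'joint_torque': array([ 7.05133061e-03, -5.58209288e+01,  5.04720104e+01,  1.31673474e-02,
       -2.41848438e-04,  5.00976029e-06]), 'position': array([ 174.3302878 , -573.80799754,  230.57286304]), 'tcp_rot': array([ 0.10341304,  0.69947811,  0.10427838, -0.69940127]), 'wrist_force': array([-0.24079043,  0.41349862, -0.18724188]), 'ft_torque': array([-0.01024018, -0.01587362, -0.00191712]), 'finger_gap': 0.9983059438832736}
```

View pics/top0.png

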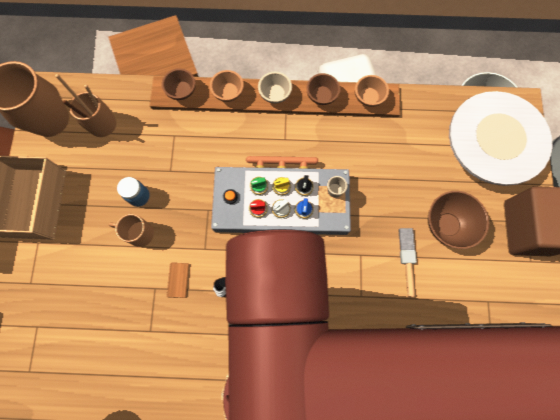

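View pics/side0.png

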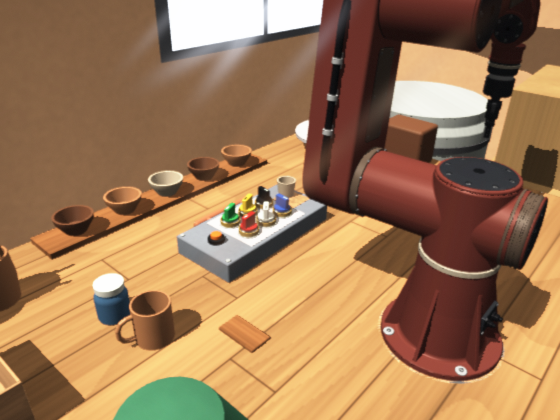

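The top view shows the box at about (282,200), with the blue knob at (305,208), at the near right. The button is at (230,197) and the cup at (337,186). Next I'll measure them.

```bash
cat > h.py <<'E'
import numpy as np,cv2
from station import bot
def ray(n,uv,z):
    c=bot.get_calibration(n);R=c["R"];C=-R.T@c["t"];d=R.T@np.linalg.inv(c["mtx"])@np.array([uv[0],uv[1],1.])
    return C+d*(z-C[2])/d[2]
def proj(n,X):
    c=bot.get_calibration(n);p=c["mtx"]@(c["R"]@np.asarray(X,float)+c["t"]);return p[:2]/p[2]
def cloud(n,d):
    c=bot.get_calibration(n);v,u=np.mgrid[:420,:560];K=c["mtx"]
    P=np.stack([(u-K[0,2])/K[0,0]*d,(v-K[1,2])/K[1,1]*d,d],-1)
    return (P-c["t"])@c["R"]
E
python3 - <<'E'
from h import *
for n in("top","side"):
    p=cv2.imread(f"pics/{n}0.png");d=np.load(f"pics/{n}0.npy");W=cloud(n,d)
    h=cv2.cvtColor(p,cv2.COLOR_BGR2HSV)
    x0,x1,y0,y1=(205,360,160,240) if n=="top" else (175,335,170,275)
    cv2.imwrite(f"pics/{n}_z.png",cv2.resize(p[y0:y1,x0:x1],None,fx=5,fy=5,interpolation=cv2.INTER_CUBIC))
    for nm,lo,hi in(("blue",(110,120,60),(128,255,255)),("orange",(5,200,150),(16,255,255)),("red",(0,200,90),(4,255,255)),("green",(50,120,50),(80,255,255)),("yellow",(22,180,120),(33,255,255))):
        m=cv2.inRange(h,lo,hi);m[:y0]=0;m[y1:]=0;m[:,:x0]=0;m[:,x1:]=0
        k,l,s,c=cv2.connectedComponentsWithStats(m)
        for i in range(1,k):
            if s[i,4]>15:
                w=W[l==i]; w=w[w[:,2]>0]
                print(n,nm,s[i],c[i].round(1),"ray z100",ray(n,c[i],100 if nm!="orange" else 70).round(1),"depth med",np.median(w,0).round(1),"zmax",np.percentile(w[:,2],[5,50,95]).round(1))
    # box top
    mm=(abs(W[...,2]-55)<4)&(W[...,0]>300)
    mm[:y0]=0;mm[y1:]=0;mm[:,:x0]=0;mm[:,x1:]=0
    q=W[mm][:,:2].astype(np.float32);print(n,"box",cv2.minAreaRect(q))
E
```

```text
top orange [227 191   8   9  39] [231.1 194.4] ray z100 [550.4 130.5  70. ] depth med [549.7 129.3  75.2] zmax [67.  75.2 79.6]
top red [251 200  14   8  63] [258.4 203.7] ray z100 [517.3  48.7 100. ] depth med [514.7  48.8 106.9] zmax [ 78.  106.9 112. ]
top red [252 208  12   6  48] [257.9 210.6] ray z100 [497.6  49.1 100. ] depth med [503.8  50.1  79. ] zmax [74.9 79.  83.1]
top green [252 178  14  14 142] [258.9 184.2] ray z100 [574.5  50.  100. ] depth med [576.4  50.1  87.5] zmax [ 75.6  87.5 110.4]
top yellow [274 178  15  14 124] [281.4 184.3] ray z100 [576.5 -13.3 100. ] depth med [577.9 -13.5  99.6] zmax [ 76.7  99.6 110.6]
top box ((549.3775024414062, -12.081863403320312), (189.96827697753906, 399.6751403808594), 1.0462270975112915)
side blue [275 205  12   6  46] [279.9 207.7] ray z100 [486.6 -38.5 100. ] depth med [510.  -67.3  78.4] zmax [75.6 78.4 81.5]
side orange [211 235  10   5  20] [214.7 237.1] ray z100 [542.4 141.6  70. ] depth med [538.7 145.8  73. ] zmax [68.8 73.  75.4]
side green [222 203  16  19 176] [229.7 213.7] ray z100 [560.6  72.1 100. ] depth med [573.5  61.3  86. ] zmax [ 76.4  86.  108.4]
side yellow [242 195  12  17  66] [245.8 204.8] ray z100 [563.3  11.3 100. ] depth med [575.    5.4  88.9] zmax [ 75.8  88.9 107.9]
side box ((681.4210815429688, -7.4712677001953125), (460.11346435546875, 402.41119384765625), 1.5422683954238892)
```

View pics/top_z.png

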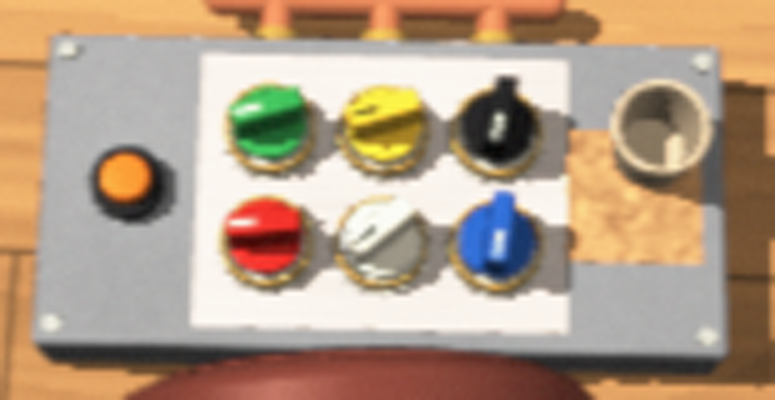

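View pics/side_z.png

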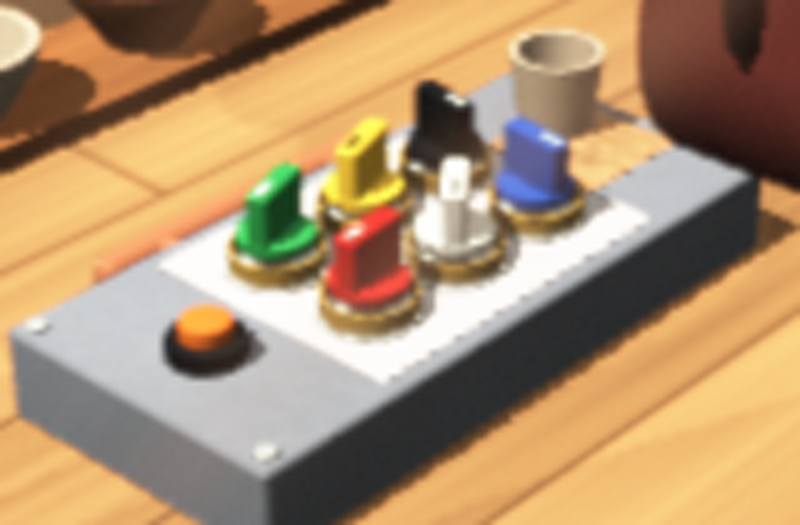

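Run:
```python
from h import *
for n in("top","side"):
    p=cv2.imread(f"pics/{n}0.png");d=np.load(f"pics/{n}0.npy");W=cloud(n,d)
    h=cv2.cvtColor(p,cv2.COLOR_BGR2HSV)
    x0,x1,y0,y1=(205,360,160,240) if n=="top" else (175,335,170,275)
    R=np.zeros(p.shape[:2],bool);R[y0:y1,x0:x1]=1
    inb=(W[...,0]>440)&(W[...,0]<650)&(W[...,1]>-110)&(W[...,1]<90)
    m=(R&inb&(W[...,2]>97)&(W[...,2]<116)).astype(np.uint8)
    k,l,s,c=cv2.connectedComponentsWithStats(m)
    for i in range(1,k):
        if s[i,4]>8:
            w=W[l==i];print(n,"bar",s[i,4],c[i].round(1),"med",np.median(w,0).round(1),"col",np.median(p[l==i],0), "ray109",ray(n,c[i],109).round(1),cv2.minAreaRect(w[:,:2].astype(np.float32)))
    m=(R&(h[...,0]>3)&(h[...,0]<20)&(h[...,1]>190)&(h[...,2]>110)).astype(np.uint8)
    k,l,s,c=cv2.connectedComponentsWithStats(m)
    for i in range(1,k):
        if s[i,4]>25: 
            w=W[l==i];print(n,"or",s[i],c[i].round(1),ray(n,c[i],75).round(1),np.percentile(w[:,2],[10,50,90]),w.mean(0))
    t=(R&(abs(W[...,2]-55)<5))
    print("top plane z",np.median(W[t][:,2]))
for n in("top","side"):
  for X in((516.6,-78.7,109),(514.2,53.3,109),(583.4,-11.5,109),(546.7,135.9,75)):print(n,X,proj(n,X).round(1))
```

```text
top bar 77 [304.2 182.1] med [583.1 -76.7 107.7] col [50. 52. 53.] ray109 [582.4 -77.1 109. ] ((584.3937377929688, -77.48505401611328), (13.793214797973633, 42.255943298339844), 80.47403717041016)
top bar 85 [257.4 181.2] med [580.8  55.1 107. ] col [ 95. 194.  70.] ray109 [580.1  54.2 109. ] ((582.2860107421875, 54.443641662597656), (15.023893356323242, 41.27537536621094), 20.536664962768555)
top bar 80 [280.8 181.5] med [582.  -11.8 107.5] col [ 65.  221.5 241.5] ray109 [581.6 -11.4 109. ] ((583.8543701171875, -11.306098937988281), (15.075634956359863, 40.751834869384766), 17.44976806640625)
top bar 83 [280.3 204.8] med [514.4 -12.  108. ] col [227. 240. 241.] ray109 [514.  -12.7 109. ] ((515.9071655273438, -12.257303237915039), (14.67751407623291, 41.7099609375), 40.16725540161133)
top bar 78 [304.1 205.3] med [515.5 -78.1 108.4] col [209.  113.5  56.5] ray109 [515.2 -78.3 109. ] ((516.3294067382812, -78.53244018554688), (13.905505180358887, 41.7310676574707), 83.3600845336914)
top bar 84 [256.5 204.3] med [513.2  54.4 107.5] col [ 45.   52.5 239.5] ray109 [512.9  53.1 109. ] ((51
[... 1238 characters left out ...]
086), 43.25881576538086)
side bar 91 [247.5 216.7] med [509.9  58.6 106.1] col [ 50.  63. 192.] ray109 [505.6  62.4 109. ] ((513.0415649414062, 54.42649459838867), (16.003673553466797, 42.68659210205078), 7.734501838684082)
side or [211 234  11   6  37] [215.5 236.8] [536.1 144.3  75. ] [69.03467122 73.12840162 75.7077303 ] [538.92332371 141.91703284  72.56544985]
top plane z 54.56159375101752
top (516.6, -78.7, 109) [304.3 204.8]
top (514.2, 53.3, 109) [256.5 203.9]
top (583.4, -11.5, 109) [280.8 180.9]
top (546.7, 135.9, 75) [229.  195.1]
side (516.6, -78.7, 109) [281.5 195.7]
side (514.2, 53.3, 109) [247.7 214.2]
side (583.4, -11.5, 109) [246.4 196.3]
side (546.7, 135.9, 75) [215.2 233.8]
```

```bash
cat >> h.py <<'E'
from scipy.spatial.transform import Rotation as Ro
def st():
    o=bot.observe();w,x,y,z=o["tcp_rot"];R=Ro.from_quat([x,y,z,w]).as_matrix();return o,R
def plan(P,yaw=None):
    """P target TCP; yaw(deg): direction of tool y in world"""
    o,R=st();d=R.T@(np.array(P)-o["position"])/30
    y=np.degrees(np.arctan2(R[1,1],R[0,1]))
    print("t",round(o["t"],2),"pos",o["position"].round(1),"toolx",R[:,0].round(3),"yaw",round(y,2),"gap",round(o["finger_gap"],3),"q",o["q"].round(2))
    print("F",o["wrist_force"].round(2),"T",o["ft_torque"].round(3))
    print("shares",d.round(2),end=" ")
    if yaw is not None:
        s=(y-yaw+180)%360-180;print("spin rad",round(np.radians(s),3),"shares",round(np.radians(s)/.08,2))
E
python3 -c "
from h import *
plan((516.4,-78.5,231),-96.6);plan((516.4,-78.5,231),83.4);print(st()[1])"
```

```text
t 0.1 pos [ 174.3 -573.8  230.6] toolx [-0.     0.001 -1.   ] yaw -73.11 gap 0.998 q [-1.49  0.1   0.1   1.56  0.    1.35]
F [-0.24  0.41 -0.19] T [-0.01  -0.016 -0.002]
shares [ 1.000e-02 -1.249e+01 -1.571e+01] spin rad 0.41 shares 5.12
t 0.1 pos [ 174.3 -573.8  230.6] toolx [-0.     0.001 -1.   ] yaw -73.11 gap 0.998 q [-1.49  0.1   0.1   1.56  0.    1.35]
F [-0.24  0.41 -0.19] T [-0.01  -0.016 -0.002]
shares [ 1.000e-02 -1.249e+01 -1.571e+01] spin rad -2.732 shares -34.15
[[-7.22437207e-05  2.90535312e-01 -9.56864268e-01]
 [ 1.22646376e-03 -9.56863525e-01 -2.90535179e-01]
 [-9.99999245e-01 -1.19454870e-03 -2.87203651e-04]]
```

Request:
move_arm([
  [[0, -0.7, -0.9], 0],
  [[0, -0.7, -0.9], 0],
  [[0, -0.7, -0.9], 0],
  [[0, -0.7, -0.9], 0],
  [[0, -0.7, -0.9], 0],
  [[0, -0.7, -0.9], 0],
  [[0, -0.7, -0.9], 0],
  [[0, -0.7, -0.9], 0],
  [[0, -0.7, -0.9], 0],
  [[0, -0.7, -0.9], 0],
  [[0, -0.7, -0.9], 0],
  [[0, 0, 0], 0],
], gripper=0.0, newtons=40)

```text
t: 1.1
position: [397.3, -251.7, 224.8]
tcp_rot: [-0.098, -0.699, -0.105, 0.7]
wrist_force: [-0.0, -0.3, 0.4]
finger_gap: 0.501
```

```bash
python3 -c "
from h import *
plan((516.4,-78.5,200),83.4)"
```

```text
t 1.1 pos [ 397.3 -251.7  224.8] toolx [-0.002  0.01  -1.   ] yaw -73.5 gap 0.501 q [-0.85 -0.28 -0.28  1.58  0.01  2.01]
F [-0.04 -0.33  0.37] T [-0.08   0.017  0.014]
shares [ 0.88 -4.4  -5.45] spin rad -2.738 shares -34.23
```

Request:
move_arm([
  [[0, -0.7, -0.9], 0],
  [[0, -0.7, -0.9], 0],
  [[0, -0.7, -0.9], 0],
  [[0, -0.7, -0.9], 0],
  [[0, -0.7, -0.9], 0],
  [[0, -0.4, -0.5], 0],
  [[0, 0, 0], -1],
  [[0, 0, 0], -1],
  [[0, 0, 0], -1],
  [[0, 0, 0], -1],
  [[0, 0, 0], -1],
  [[0, 0, 0], -1],
])

```text
t: 2.1
position: [511.5, -86.4, 221.3]
tcp_rot: [-0.267, -0.651, -0.278, 0.654]
wrist_force: [0.2, 0.1, -0.1]
finger_gap: 0.504
```

Request:
move_arm([
  [[0, 0, 0], -1],
  [[0, 0, 0], -1],
  [[0, 0, 0], -1],
  [[0, 0, 0], -1],
  [[0, 0, 0], -1],
  [[0, 0, 0], -1],
  [[0, 0, 0], -1],
  [[0, 0, 0], -1],
  [[0, 0, 0], -1],
  [[0, 0, 0], -1],
  [[0, 0, 0], -1],
  [[0, 0, 0], -1],
])

```text
t: 3.1
position: [508.8, -88.2, 216.3]
tcp_rot: [0.546, 0.44, 0.562, -0.439]
wrist_force: [0.3, -0.1, -0.5]
finger_gap: 0.5
```

Request:
move_arm([
  [[0, 0, 0], -1],
  [[0, 0, 0], -1],
  [[0, 0, 0], -1],
  [[0, 0, 0], -1],
  [[0, 0, 0], -1],
  [[0, 0, 0], -1],
  [[0, 0, 0], -1],
  [[0, 0, 0], -1],
  [[0, 0, 0], -1],
  [[0, 0, 0], -1],
  [[0, 0, 0], -1],
  [[0, 0, 0], -1],
])

```text
t: 4.1
position: [506.1, -90.1, 211.4]
tcp_rot: [0.687, 0.123, 0.707, -0.113]
wrist_force: [-0.2, 0.1, 0.7]
finger_gap: 0.498
```

```bash
python3 -c "
from h import *
plan((516.4,-78.5,170),83.4)
p,d=bot.snapshot('top');cv2.imwrite('pics/top1.png',p)
p,d=bot.snapshot('side');cv2.imwrite('pics/side1.png',cv2.resize(p[100:275,150:383],None,fx=3,fy=3))"
```

```text
t 4.1 pos [506.1 -90.1 211.4] toolx [-0.026  0.019 -0.999] yaw 70.86 gap 0.498 q [-0.43 -0.12 -0.16  1.56  0.01 -0.1 ]
F [-0.17  0.08  0.66] T [-0.013 -0.012  0.035]
shares [1.38 0.46 0.24] spin rad -0.219 shares -2.74
```

View pics/side1.png

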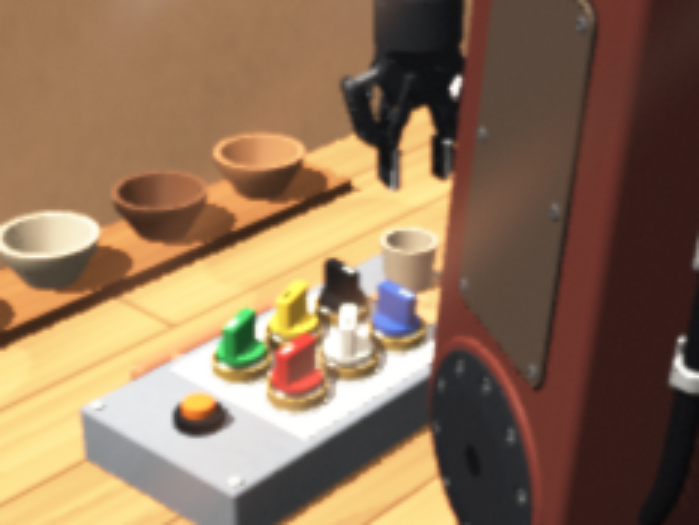

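Request:
move_arm([
  [[0.45, 0.15, 0.1], -0.9],
  [[0.45, 0.15, 0.1], -0.9],
  [[0.4, 0.15, 0.1], -0.9],
])

```text
t: 4.45
position: [518.6, -80.1, 173.7]
tcp_rot: [0.698, 0.05, 0.714, -0.039]
wrist_force: [0.7, -0.3, -0.3]
finger_gap: 0.5
```

```bash
python3 -c "
from h import *
plan((516.4,-78.5,130),83.4)"
```

```text
t 4.45 pos [518.6 -80.1 173.7] toolx [-0.022  0.017 -1.   ] yaw 82.75 gap 0.5 q [-0.41 -0.1  -0.21  1.49  0.01 -0.28]
F [ 0.72 -0.3  -0.27] T [-0.039 -0.045  0.054]
shares [ 1.46  0.02 -0.04] spin rad -0.011 shares -0.14
```

Request:
move_arm([
  [[0.7, 0, -0.05], -0.1],
  [[0.7, 0, 0], 0],
])

```text
t: 4.62
position: [517.6, -79.3, 131.8]
tcp_rot: [0.699, 0.047, 0.713, -0.037]
wrist_force: [0.8, 0.0, -0.5]
finger_gap: 0.497
```

```bash
python3 -c "
from h import *
plan((516.4,-78.5,84),83.4)
p,d=bot.snapshot('side');cv2.imwrite('pics/side2.png',cv2.resize(p[130:250,200:360],None,fx=5,fy=5))
p,d=bot.snapshot('top');cv2.imwrite('pics/top2.png',p[140:300,180:400])"
```

```text
t 4.62 pos [517.6 -79.3 131.8] toolx [-0.019  0.016 -1.   ] yaw 83.16 gap 0.497 q [-0.41 -0.1  -0.28  1.41  0.01 -0.29]
F [ 0.8   0.03 -0.49] T [0.013 0.012 0.008]
shares [ 1.59 -0.   -0.01] spin rad -0.004 shares -0.05
```

View pics/side2.png

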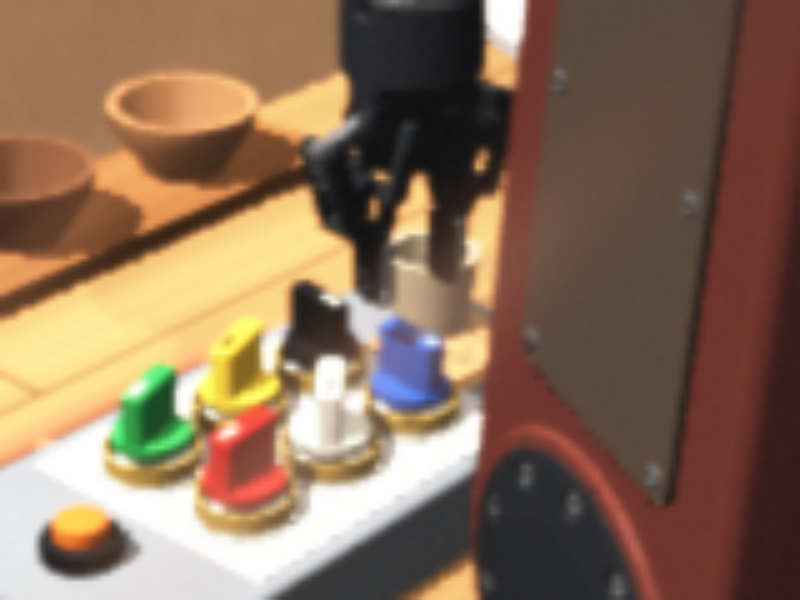

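View pics/top2.png

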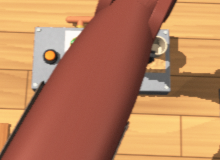

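The side view shows the fingers straddling the blue bar: fingertips at about (375,285) and (448,270), bar at (410,345). Now I'll go down.

Request:
move_arm([
  [[0.5, 0, 0], 0],
  [[0.5, 0, 0], 0],
  [[0.4, 0, 0], 0],
  [[0, 0, 0], 0],
])

```text
t: 5.05
position: [515.6, -78.6, 89.3]
tcp_rot: [0.697, 0.051, 0.714, -0.04]
wrist_force: [-0.6, 0.6, -0.3]
finger_gap: 0.503
```

```bash
python3 -c "
from h import *
plan((516.4,-78.5,84),83.4)
p,d=bot.snapshot('side');cv2.imwrite('pics/side3.png',cv2.resize(p[130:250,200:360],None,fx=5,fy=5))
print(bot.observe()['ft_torque'])"
```

```text
t 5.05 pos [515.6 -78.6  89.3] toolx [-0.022  0.017 -1.   ] yaw 82.64 gap 0.503 q [-0.41 -0.08 -0.35  1.33  0.01 -0.28]
F [-0.61  0.56 -0.25] T [-0.043  0.032 -0.021]
shares [0.18 0.01 0.03] spin rad -0.013 shares -0.17
[ 0.01570498 -0.0075801   0.03171058]
```

View pics/side3.png

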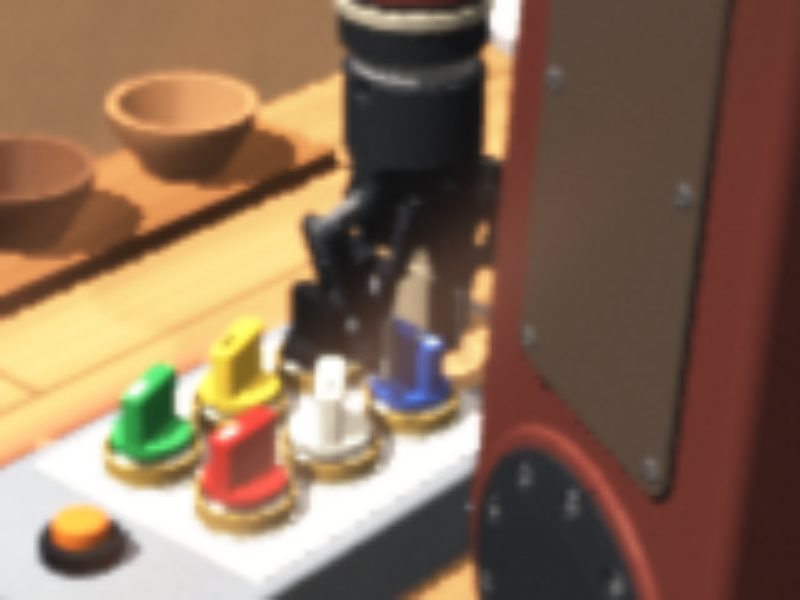

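The fingers are on both sides of the blue bar. I'll lower slightly and close.

Request:
move_arm([
  [[0.15, 0, 0.03], -0.1],
  [[0, 0, 0], 0],
  [[0, 0, 0], 0],
  [[0, 0, 0], 0],
  [[0, 0, 0], 0],
  [[0, 0, 0], 0],
], gripper=1.0, newtons=40)

```text
t: 5.6
position: [518.2, -80.1, 88.8]
tcp_rot: [0.699, 0.047, 0.713, -0.038]
wrist_force: [-0.1, -0.6, -4.2]
finger_gap: 0.159
```

```bash
python3 -c "
from h import *
plan((516.4,-78.5,84),83.4)
p,d=bot.snapshot('side');cv2.imwrite('pics/side4.png',cv2.resize(p[130:250,200:360],None,fx=5,fy=5))
print(bot.observe()['ft_torque'])"
```

```text
t 5.6 pos [518.2 -80.1  88.8] toolx [-0.018  0.014 -1.   ] yaw 83.05 gap 0.159 q [-0.41 -0.08 -0.34  1.33  0.01 -0.29]
F [-0.09 -0.6  -4.23] T [-0.256 -0.122  0.119]
shares [ 0.16  0.04 -0.06] spin rad -0.006 shares -0.08
[-0.18849423 -0.14257223  0.06153956]
```

View pics/side4.png

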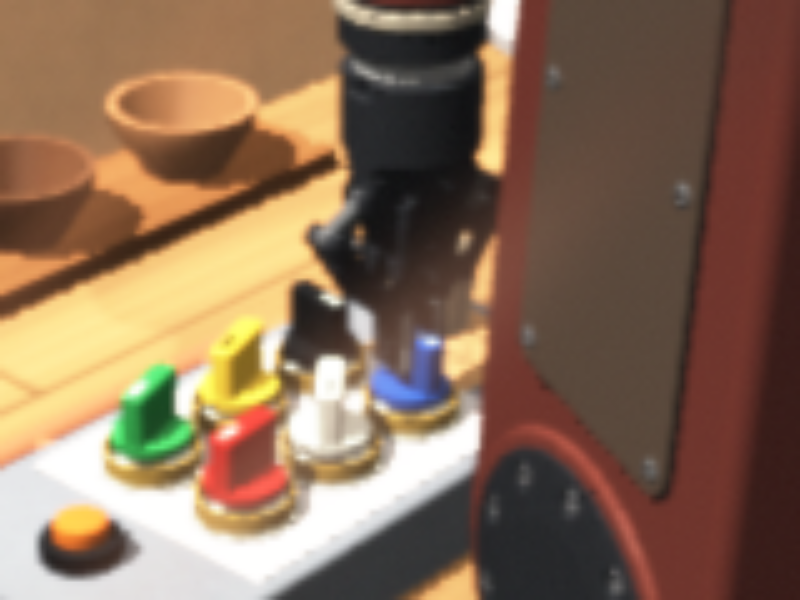

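Request:
move_arm([
  [[0, 0, 0], 0.5],
  [[0, 0, 0], 0.5],
  [[0, 0, 0], 0.5],
  [[0, 0, 0], 0.5],
])

```text
t: 5.98
position: [518.1, -80.3, 88.7]
tcp_rot: [0.693, 0.105, 0.707, -0.097]
wrist_force: [1.1, -0.9, -3.4]
finger_gap: 0.152
```

```bash
python3 -c "
from h import *
plan((516.4,-78.5,88),83.4)"
```

```text
t 5.98 pos [518.1 -80.3  88.7] toolx [-0.019  0.014 -1.   ] yaw 73.59 gap 0.152 q [-0.41 -0.08 -0.34  1.33  0.01 -0.12]
F [ 1.08 -0.94 -3.35] T [-0.336 -0.124  0.065]
shares [ 0.03  0.04 -0.07] spin rad -0.171 shares -2.14
```

Request:
move_arm([
  [[0, 0, 0], 0.5],
  [[0, 0, 0], 0.5],
  [[0, 0, 0], 0.5],
  [[0, 0, 0], 0.5],
])

```text
t: 6.32
position: [518.1, -80.5, 88.8]
tcp_rot: [0.681, 0.162, 0.696, -0.156]
wrist_force: [-0.5, -1.2, -4.4]
finger_gap: 0.152
```

```bash
python3 -c "
from h import *
plan((516.4,-78.5,88),83.4)
p,d=bot.snapshot('side');cv2.imwrite('pics/side5.png',cv2.resize(p[130:250,200:360],None,fx=5,fy=5))
print(bot.observe()['ft_torque'])"
```

```text
t 6.32 pos [518.1 -80.5  88.8] toolx [-0.019  0.013 -1.   ] yaw 63.94 gap 0.152 q [-0.41 -0.08 -0.34  1.33  0.    0.05]
F [-0.48 -1.21 -4.41] T [-0.22  -0.234  0.105]
shares [ 0.03  0.04 -0.08] spin rad -0.34 shares -4.25
[-0.21110256 -0.04115834 -0.08534899]
```

View pics/side5.png

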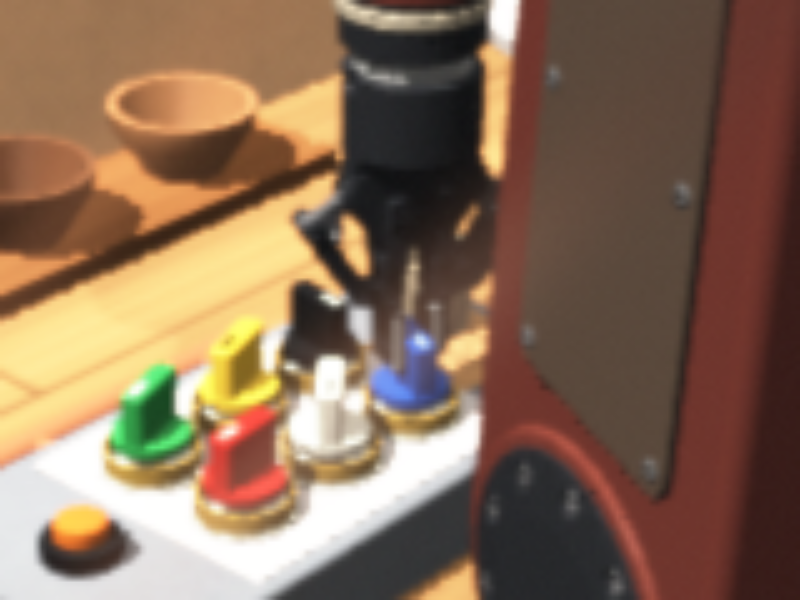

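Request:
move_arm([
  [[0, 0, 0], 0.35],
  [[0, 0, 0], 0.35],
  [[0, 0, 0], 0.35],
])

```text
t: 6.62
position: [518.1, -80.7, 88.8]
tcp_rot: [0.674, 0.192, 0.689, -0.187]
wrist_force: [-0.2, -1.4, -4.2]
finger_gap: 0.156
```

```bash
cat > t.py <<'E'
from h import *
o,R=st();print(round(o["t"],2),"yaw",round(np.degrees(np.arctan2(R[1,1],R[0,1])),2),"turn",round(np.radians(83.05)-np.arctan2(R[1,1],R[0,1]),3),"T",o["ft_torque"].round(3),"F",o["wrist_force"].round(1),"gap",round(o["finger_gap"],3),"pos",o["position"].round(1),"tq6",o["joint_torque"][5].round(3),"w",o["joint_velocities"][5].round(3))
E
python3 t.py
```

```text
6.62 yaw 58.95 turn 0.421 T [-0.238 -0.153  0.069] F [-0.2 -1.4 -4.2] gap 0.156 pos [518.1 -80.7  88.8] tq6 -0.48 w 0.341
```

Request:
move_arm([
  [[0, 0, 0], 0.35],
  [[0, 0, 0], 0.35],
])

```text
t: 6.78
position: [518.0, -80.8, 88.8]
tcp_rot: [0.668, 0.211, 0.683, -0.206]
wrist_force: [-0.0, -1.6, -5.1]
finger_gap: 0.152
```

```bash
python3 t.py
```

```text
6.78 yaw 55.7 turn 0.477 T [-0.163 -0.165  0.116] F [-0.  -1.6 -5.1] gap 0.152 pos [518.  -80.8  88.8] tq6 -0.47 w 0.338
```

Request:
move_arm([
  [[0, 0, 0], 0.35],
  [[0, 0, 0], 0.35],
])

```text
t: 6.95
position: [518.0, -80.8, 88.8]
tcp_rot: [0.662, 0.23, 0.677, -0.225]
wrist_force: [-0.5, -1.0, -3.9]
finger_gap: 0.152
```

```bash
python3 t.py
```

```text
6.95 yaw 52.45 turn 0.534 T [-0.179 -0.223  0.052] F [-0.5 -1.  -3.9] gap 0.152 pos [518.  -80.8  88.8] tq6 -0.469 w 0.339
```

Request:
move_arm([
  [[0, 0, 0], 0.35],
  [[0, 0, 0], 0.35],
])

```text
t: 7.12
position: [517.9, -80.9, 88.8]
tcp_rot: [0.655, 0.249, 0.671, -0.244]
wrist_force: [-0.2, -1.7, -4.1]
finger_gap: 0.153
```

```bash
python3 t.py
```

```text
7.12 yaw 49.2 turn 0.591 T [-0.207 -0.198  0.15 ] F [-0.2 -1.7 -4.1] gap 0.153 pos [517.9 -80.9  88.8] tq6 -0.468 w 0.338
```

Request:
move_arm([
  [[0, 0, 0], 0.35],
  [[0, 0, 0], 0.35],
])

```text
t: 7.28
position: [517.9, -81.0, 88.8]
tcp_rot: [0.648, 0.267, 0.663, -0.263]
wrist_force: [0.1, -1.7, -4.9]
finger_gap: 0.156
```

```bash
python3 t.py
```

```text
7.28 yaw 45.95 turn 0.648 T [-0.121 -0.205  0.095] F [ 0.1 -1.7 -4.9] gap 0.156 pos [517.9 -81.   88.8] tq6 -0.467 w 0.336
```

Request:
move_arm([
  [[0, 0, 0], 0.35],
  [[0, 0, 0], 0.35],
])

```text
t: 7.45
position: [517.8, -81.0, 88.7]
tcp_rot: [0.64, 0.285, 0.656, -0.282]
wrist_force: [-1.4, -0.9, -4.1]
finger_gap: 0.155
```

```bash
python3 t.py
```

```text
7.45 yaw 42.7 turn 0.704 T [-0.167 -0.213  0.084] F [-1.4 -0.9 -4.1] gap 0.155 pos [517.8 -81.   88.7] tq6 -0.467 w 0.336
```

Request:
move_arm([
  [[0, 0, 0], 0.35],
  [[0, 0, 0], 0.35],
])

```text
t: 7.62
position: [517.8, -81.1, 88.7]
tcp_rot: [0.631, 0.303, 0.647, -0.301]
wrist_force: [-0.7, -2.1, -4.1]
finger_gap: 0.151
```

```bash
python3 t.py
```

```text
7.62 yaw 39.45 turn 0.761 T [-0.191 -0.238  0.031] F [-0.7 -2.1 -4.1] gap 0.151 pos [517.8 -81.1  88.7] tq6 -0.466 w 0.337
```

Request:
move_arm([
  [[0, 0, 0], 0.35],
  [[0, 0, 0], 0.35],
])

```text
t: 7.78
position: [517.7, -81.2, 88.8]
tcp_rot: [0.622, 0.321, 0.639, -0.319]
wrist_force: [0.0, -1.2, -4.2]
finger_gap: 0.152
```

```bash
python3 t.py
```

```text
7.78 yaw 36.2 turn 0.818 T [-0.163 -0.24   0.109] F [ 0.  -1.2 -4.2] gap 0.152 pos [517.7 -81.2  88.8] tq6 -0.466 w 0.336
```

Request:
move_arm([
  [[0, 0, 0], 0.35],
  [[0, 0, 0], 0.35],
])

```text
t: 7.95
position: [517.7, -81.3, 88.8]
tcp_rot: [0.613, 0.339, 0.629, -0.337]
wrist_force: [-1.4, -2.9, -4.1]
finger_gap: 0.154
```

```bash
python3 t.py
```

```text
7.95 yaw 32.95 turn 0.874 T [-0.159 -0.334  0.089] F [-1.4 -2.9 -4.1] gap 0.154 pos [517.7 -81.3  88.8] tq6 -0.465 w 0.336
```

Request:
move_arm([
  [[0, 0, 0], 0.35],
  [[0, 0, 0], 0.35],
])

```text
t: 8.12
position: [517.6, -81.3, 88.8]
tcp_rot: [0.603, 0.356, 0.62, -0.354]
wrist_force: [-0.9, -1.9, -4.4]
finger_gap: 0.149
```

```bash
python3 t.py
```

```text
8.12 yaw 29.69 turn 0.931 T [-0.103 -0.306  0.056] F [-0.9 -1.9 -4.4] gap 0.149 pos [517.6 -81.3  88.8] tq6 -0.464 w 0.337
```

Request:
move_arm([
  [[0, 0, 0], 0.35],
  [[0, 0, 0], 0.35],
])

```text
t: 8.28
position: [517.6, -81.4, 88.8]
tcp_rot: [0.593, 0.373, 0.609, -0.372]
wrist_force: [-0.5, -0.7, -3.6]
finger_gap: 0.153
```

```bash
python3 t.py
```

```text
8.28 yaw 26.44 turn 0.988 T [-0.168 -0.297  0.044] F [-0.5 -0.7 -3.6] gap 0.153 pos [517.6 -81.4  88.8] tq6 -0.464 w 0.337
```

Request:
move_arm([
  [[0, 0, 0], 0.35],
  [[0, 0, 0], 0.35],
])

```text
t: 8.45
position: [517.5, -81.4, 88.8]
tcp_rot: [0.582, 0.39, 0.599, -0.389]
wrist_force: [-1.2, -0.9, -2.6]
finger_gap: 0.152
```

```bash
python3 t.py
```

```text
8.45 yaw 23.19 turn 1.045 T [-0.178 -0.275  0.151] F [-1.2 -0.9 -2.6] gap 0.152 pos [517.5 -81.4  88.8] tq6 -0.39 w 0.335
```

Request:
move_arm([
  [[0, 0, 0], 0.35],
])

```text
t: 8.53
position: [517.5, -81.4, 88.8]
tcp_rot: [0.576, 0.398, 0.593, -0.397]
wrist_force: [-0.9, -0.9, -4.1]
finger_gap: 0.149
```

```bash
python3 t.py
```

```text
8.53 yaw 21.58 turn 1.073 T [-0.184 -0.323  0.212] F [-0.9 -0.9 -4.1] gap 0.149 pos [517.5 -81.4  88.8] tq6 -0.332 w 0.335
```

Request:
move_arm([
  [[0, 0, 0], 0.35],
  [[0, 0, 0], 0.25],
])

```text
t: 8.7
position: [517.4, -81.5, 88.8]
tcp_rot: [0.567, 0.412, 0.583, -0.412]
wrist_force: [-1.4, -1.0, -3.7]
finger_gap: 0.156
```

```bash
python3 t.py
```

```text
8.7 yaw 18.8 turn 1.121 T [-0.21  -0.376  0.28 ] F [-1.4 -1.  -3.7] gap 0.156 pos [517.4 -81.5  88.8] tq6 0.084 w 0.232
```

Request:
move_arm([
  [[0, 0, 0], 0],
  [[0, 0, 0], 0],
])

```text
t: 8.87
position: [517.4, -81.5, 88.8]
tcp_rot: [0.567, 0.412, 0.583, -0.411]
wrist_force: [-0.7, -1.5, -4.6]
finger_gap: 0.156
```

```bash
python3 t.py
```

```text
8.87 yaw 18.84 turn 1.121 T [-0.195 -0.447  0.146] F [-0.7 -1.5 -4.6] gap 0.156 pos [517.4 -81.5  88.8] tq6 0.248 w -0.001
```

The seal torque is about 0.2 N m, and the wrist and joint 6 readings agree. Letting go now.

Request:
move_arm([
  [[0, 0, 0], 0],
  [[0, 0, 0], 0],
  [[0, 0, 0], 0],
  [[0, 0, 0], 0],
  [[0, 0, 0], 0],
], gripper=0.1)

```text
t: 9.28
position: [518.6, -81.5, 90.6]
tcp_rot: [0.568, 0.411, 0.583, -0.41]
wrist_force: [0.3, 0.3, -0.2]
finger_gap: 0.455
```

```bash
python3 t.py;python3 -c "
from h import *
plan((517,-80,150))
p,d=bot.snapshot('side');cv2.imwrite('pics/side6.png',cv2.resize(p[130:250,200:360],None,fx=5,fy=5))"
```

```text
9.28 yaw 18.98 turn 1.118 T [ 0.001 -0.011  0.011] F [ 0.3  0.3 -0.2] gap 0.455 pos [518.6 -81.5  90.6] tq6 -0.002 w -0.002
t 9.28 pos [518.6 -81.5  90.6] toolx [-0.016  0.014 -1.   ] yaw 18.98 gap 0.455 q [-0.41 -0.08 -0.34  1.33  0.01  0.83]
F [ 0.32  0.34 -0.21] T [ 0.001 -0.011  0.011]
shares [-1.98 -0.06 -0.1 ]
```

View pics/side6.png

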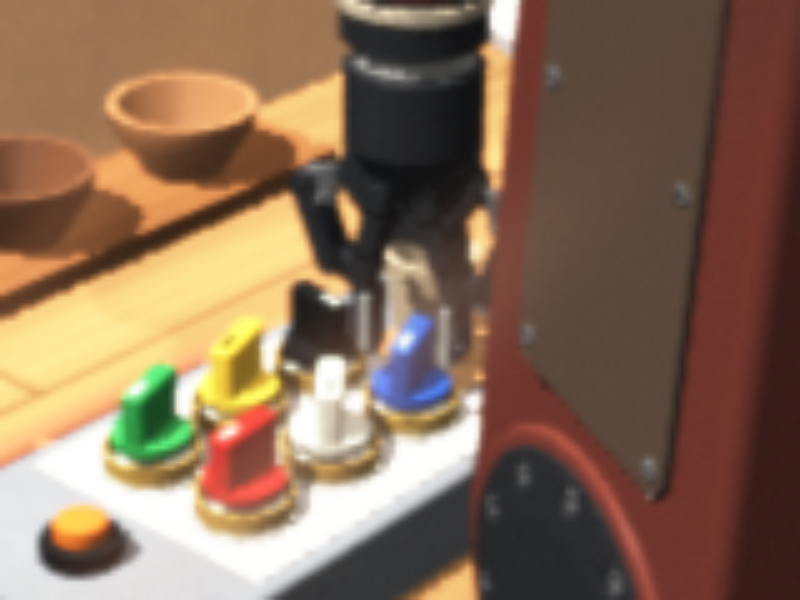

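Released: the blue bar is turned and clear of the fingers. Lifting away.

Request:
move_arm([
  [[-0.6, 0, 0], 0],
  [[-0.9, 0, 0], 0],
  [[-0.9, 0, 0], 0],
  [[-0.5, 0, 0], 0],
])

```text
t: 9.67
position: [517.3, -81.3, 176.2]
tcp_rot: [0.565, 0.411, 0.586, -0.411]
wrist_force: [0.2, -0.8, 0.1]
finger_gap: 0.448
```

```bash
python3 -c "
from h import *
plan((547,135,160))"
```

```text
t 9.67 pos [517.3 -81.3 176.2] toolx [-0.024  0.017 -1.   ] yaw 19.01 gap 0.448 q [-0.41 -0.1  -0.2   1.49  0.01  0.83]
F [ 0.2  -0.84  0.09] T [ 0.027 -0.016  0.026]
shares [ 0.64  3.29 -6.48]
```

Request:
move_arm([
  [[0, 0.45, -0.9], 0],
  [[0, 0.45, -0.9], 0],
  [[0, 0.45, -0.9], 0],
  [[0, 0.45, -0.9], 0],
  [[0, 0.45, -0.9], 0],
  [[0, 0.45, -0.9], 0],
  [[0, 0.45, -0.9], 0],
  [[0, 0, 0], 0],
], gripper=1.0)

```text
t: 10.33
position: [550.1, 134.4, 186.1]
tcp_rot: [0.568, 0.414, 0.581, -0.411]
wrist_force: [0.5, 0.5, -0.5]
finger_gap: 0.002
```

```bash
python3 -c "
from h import *
plan((547,135,110))
p,d=bot.snapshot('side');cv2.imwrite('pics/side7.png',cv2.resize(p[130:270,180:360],None,fx=4,fy=4))
p,d=bot.snapshot('top');cv2.imwrite('pics/top7.png',cv2.resize(p[150:250,190:370],None,fx=4,fy=4))
h=cv2.cvtColor(p,cv2.COLOR_BGR2HSV);W=cloud('top',d)
m=(W[...,2]>97)&(W[...,2]<116)&(abs(W[...,0]-516)<30)&(abs(W[...,1]+78.5)<30)
print(m.sum(),cv2.minAreaRect(W[m][:,:2].astype(np.float32)))"
```

```text
t 10.33 pos [550.1 134.4 186.1] toolx [-0.012  0.014 -1.   ] yaw 18.67 gap 0.002 q [ 0.    0.01 -0.08  1.49  0.01  1.25]
F [ 0.5   0.51 -0.51] T [-0.021 -0.059 -0.002]
shares [ 2.54 -0.07 -0.01] 83 ((516.9244384765625, -78.97090911865234), (14.36515998840332, 42.19546127319336), 24.034664154052734)
```

View pics/side7.png

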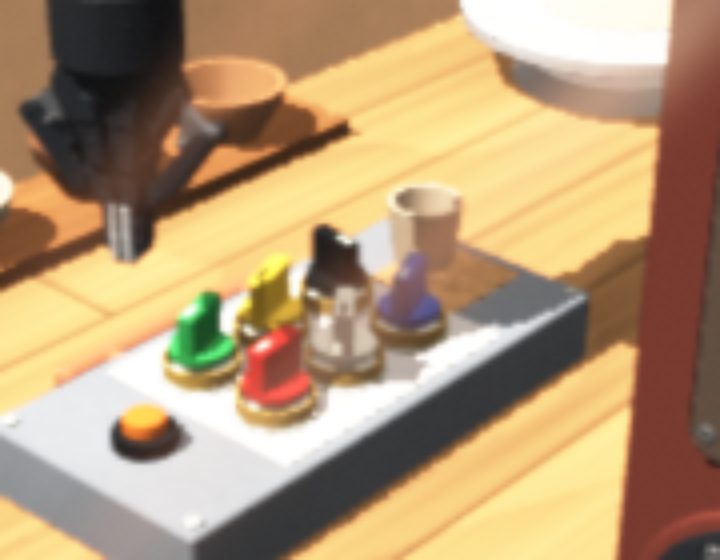

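View pics/top7.png

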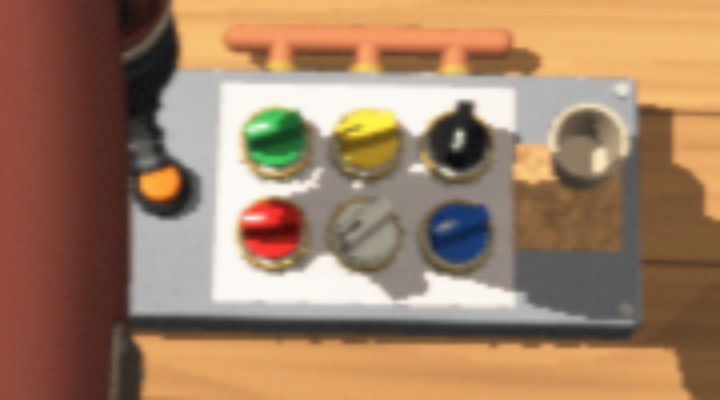

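The finger is above the button at the left end. The bar angle suggests the knob may have eased back, so I'll check that more precisely before pressing, because pressing the button while the valve isn't snug fails the run.

Run:
```python
from h import *
K=dict(blue=(516.5,-78.5),black=(583.2,-77.3),green=(582,54.5),yellow=(583.2,-11.5),white=(515.5,-12.2),red=(514,53.4))
def ang(W,c,lo):
    m=(W[...,2]>lo)&(W[...,2]<117)&(np.hypot(W[...,0]-c[0],W[...,1]-c[1])<26)
    q=W[m][:,:2];r=cv2.minAreaRect(q.astype(np.float32));(w,h)=r[1];a=r[2]+(90 if h>w else 0)
    e,v=np.linalg.eigh(np.cov(q.T));b=np.degrees(np.arctan2(v[1,1],v[0,1]))
    f=lambda x:(x+90)%180-90
    return round(f(a),1),round(f(b),1),len(q)
d0=np.load("pics/top0.npy");W0=cloud("top",d0)
for k,c in K.items(): print("before",k,ang(W0,c,90),ang(W0,c,97),ang(W0,c,103))
for i in range(3):
    p,d=bot.snapshot("top");W=cloud("top",d)
    for k,c in K.items(): print(i,k,ang(W,c,90),ang(W,c,97),ang(W,c,103))
```

```text
before blue (-6.6, np.float64(-6.5), 82) (-6.6, np.float64(-7.3), 78) (-6.6, np.float64(-6.7), 75)
before black (-9.5, np.float64(-10.4), 79) (-9.5, np.float64(-10.4), 77) (-9.4, np.float64(-9.7), 71)
before green (-69.5, np.float64(-71.3), 94) (-69.5, np.float64(-70.8), 85) (-71.0, np.float64(-72.1), 73)
before yellow (-72.5, np.float64(-72.3), 92) (-72.6, np.float64(-71.8), 80) (-72.9, np.float64(-71.4), 70)
before white (-48.6, np.float64(-49.4), 93) (-49.8, np.float64(-49.4), 83) (-48.2, np.float64(-49.5), 73)
before red (-86.4, np.float64(-84.3), 96) (-86.4, np.float64(-84.8), 84) (-88.0, np.float64(-84.6), 76)
0 blue (-66.7, np.float64(-66.6), 89) (-66.7, np.float64(-66.3), 81) (-65.7, np.float64(-65.5), 72)
0 black (-9.4, np.float64(-10.0), 80) (-9.4, np.float64(-11.0), 74) (-9.4, np.float64(-11.5), 71)
0 green (-72.8, np.float64(-72.1), 96) (-72.8, np.float64(-72.2), 85) (-72.8, np.float64(-72.5), 73)
0 yellow (-70.3, np.float64(-73.1), 94) (-70.3, np.float64(-73.3), 81) (-70.2, np.float64(-73.1), 72)
0 white (-50.1, np.float64(-49.5), 90) (-50.1, np.float64(-49.2), 83) (-50.
[... 626 characters left out ...]

1 red (-85.4, np.float64(-85.2), 97) (-85.6, np.float64(-85.5), 86) (-84.7, np.float64(-85.5), 76)
2 blue (-64.4, np.float64(-66.3), 90) (-64.4, np.float64(-66.1), 85) (-64.4, np.float64(-67.9), 71)
2 black (-9.5, np.float64(-10.4), 81) (-9.5, np.float64(-10.5), 75) (-9.5, np.float64(-11.5), 71)
2 green (-72.2, np.float64(-72.8), 96) (-72.2, np.float64(-72.5), 84) (-72.2, np.float64(-71.9), 74)
2 yellow (-71.4, np.float64(-71.6), 92) (-71.4, np.float64(-72.1), 82) (-71.4, np.float64(-72.0), 75)
2 white (-49.2, np.float64(-49.4), 94) (-49.5, np.float64(-48.8), 84) (-49.5, np.float64(-49.6), 75)
2 red (-86.1, np.float64(-84.5), 96) (-86.1, np.float64(-84.6), 86) (-86.1, np.float64(-84.5), 77)
```

Run:
```python
from h import *
def a(W,c,lo):
    m=(W[...,2]>lo)&(W[...,2]<117)&(np.hypot(W[...,0]-c[0],W[...,1]-c[1])<26)
    e,v=np.linalg.eigh(np.cov(W[m][:,:2].T));return (np.degrees(np.arctan2(v[1,1],v[0,1]))+90)%180-90
r=[]
for i in range(12):
    p,d=bot.snapshot("top");W=cloud("top",d);r.append([a(W,(516.5,-78.5),l) for l in(95,99,103)]+[a(W,(583.2,-77.3),l) for l in(95,99,103)])
r=np.array(r);print(r.mean(0).round(2),r.std(0).round(2),bot.observe()["t"],bot.observe()["position"])
W=cloud("top",np.load("pics/top0.npy"));print([[round(a(W,c,l),2) for l in(95,99,103)] for c in((516.5,-78.5),(583.2,-77.3))])
```

```text
[-66.16 -65.83 -66.43 -10.45 -10.35 -10.78] [0.38 0.39 0.41 0.27 0.33 0.55] 11.1833 [550.03783153 129.95418041 185.97788804]
[[np.float64(-6.87), np.float64(-6.96), np.float64(-6.69)], [np.float64(-10.37), np.float64(-10.08), np.float64(-9.69)]]
```

The bar angle gives a seal torque of about 0.055 N m plus the grip's lag. That is probably snug but close to the 0.04 limit. There is plenty of time, so I'll regrip, add a little turn and release from a lower torque so it springs back less.

```bash
python3 -c "
from h import *
plan((516.5,-78.6,160),23)"
```

```text
t 11.18 pos [550. 130. 186.] toolx [-0.012  0.013 -1.   ] yaw 18.45 gap -0.004 q [-0.01  0.01 -0.09  1.49  0.01  1.24]
F [ 0.61 -0.82  0.6 ] T [-0.018  0.029 -0.018]
shares [ 0.79 -3.25  6.25] spin rad -0.079 shares -0.99
```

Request:
move_arm([
  [[0, -0.48, 0.9], 0],
  [[0, -0.48, 0.9], 0],
  [[0, -0.48, 0.9], 0],
  [[0, -0.48, 0.9], 0],
  [[0, -0.48, 0.9], 0],
  [[0, -0.48, 0.9], 0],
  [[0, -0.3, 0.6], 0],
  [[0.3, 0, 0], -0.5],
  [[0.3, 0, 0], -0.5],
], gripper=0.1)

```text
t: 11.93
position: [515.9, -79.1, 167.1]
tcp_rot: [0.586, 0.39, 0.595, -0.387]
wrist_force: [-0.0, 0.5, -0.2]
finger_gap: 0.449
```

```bash
python3 -c "
from h import *
plan((516.5,-78.6,130),23)"
```

```text
t 11.93 pos [515.9 -79.1 167.1] toolx [-0.008  0.011 -1.   ] yaw 23.35 gap 0.449 q [-0.41 -0.12 -0.25  1.46  0.01  0.76]
F [-0.02  0.5  -0.17] T [-0.017  0.008  0.01 ]
shares [1.24 0.03 0.01] spin rad 0.006 shares 0.08
```

Request:
move_arm([
  [[0.6, 0, 0], 0],
  [[0.5, 0, 0], 0],
  [[0, 0, 0], 0],
])

```text
t: 12.18
position: [515.4, -80.1, 132.3]
tcp_rot: [0.587, 0.39, 0.595, -0.387]
wrist_force: [-0.5, 0.7, -0.4]
finger_gap: 0.45
```

```bash
python3 -c "
from h import *
plan((516.5,-78.6,87),23)
p,d=bot.snapshot('side');cv2.imwrite('pics/side8.png',cv2.resize(p[130:250,200:360],None,fx=5,fy=5))"
```

```text
t 12.18 pos [515.4 -80.1 132.3] toolx [-0.008  0.011 -1.   ] yaw 23.38 gap 0.45 q [-0.41 -0.12 -0.3   1.4   0.01  0.75]
F [-0.47  0.71 -0.36] T [ 0.007 -0.047 -0.037]
shares [ 1.51  0.06 -0.01] spin rad 0.007 shares 0.08
```

View pics/side8.png

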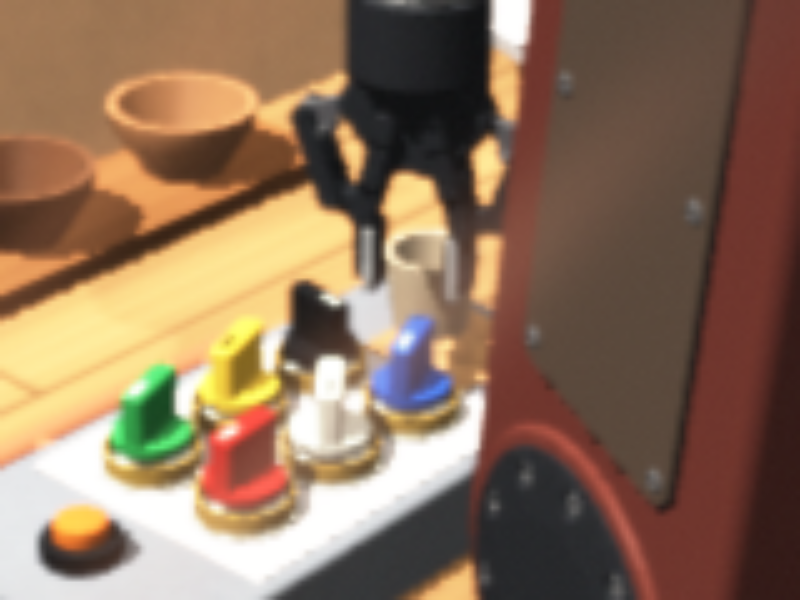

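The open fingers are centred over the blue bar. Going down.

Request:
move_arm([
  [[0.5, 0.03, 0], 0],
  [[0.5, 0.03, 0], 0],
  [[0.45, 0, 0], 0],
  [[0, 0, 0], 0],
])

```text
t: 12.57
position: [519.4, -79.5, 93.8]
tcp_rot: [0.589, 0.39, 0.593, -0.386]
wrist_force: [-0.4, 1.0, -0.8]
finger_gap: 0.45
```

```bash
python3 -c "
from h import *
plan((516.5,-78.6,87),23)"
```

```text
t 12.57 pos [519.4 -79.5  93.8] toolx [-0.002  0.008 -1.   ] yaw 23.4 gap 0.45 q [-0.41 -0.1  -0.36  1.32  0.01  0.76]
F [-0.4   1.02 -0.82] T [ 0.017  0.078 -0.003]
shares [ 0.23 -0.08 -0.06] spin rad 0.007 shares 0.09
```

Request:
move_arm([
  [[0.23, -0.08, -0.05], 0.05],
  [[0, 0, 0], 0],
])

```text
t: 12.73
position: [517.2, -79.0, 88.5]
tcp_rot: [0.589, 0.392, 0.592, -0.387]
wrist_force: [0.1, 0.5, -0.1]
finger_gap: 0.45
```

```bash
python3 -c "
from h import *
plan((516.5,-78.6,87),23)"
```

```text
t 12.73 pos [517.2 -79.   88.5] toolx [-0.     0.008 -1.   ] yaw 23.18 gap 0.45 q [-0.41 -0.1  -0.37  1.31  0.01  0.76]
F [ 0.1   0.5  -0.14] T [-0.028  0.045 -0.021]
shares [ 0.05 -0.02 -0.02] spin rad 0.003 shares 0.04
```

Request:
move_arm([
  [[0, 0, 0], 0],
  [[0, 0, 0], 0],
  [[0, 0, 0], 0],
  [[0, 0, 0], 0],
  [[0, 0, 0], 0],
], gripper=1.0, newtons=40)

```text
t: 13.15
position: [516.7, -79.7, 90.6]
tcp_rot: [0.589, 0.391, 0.592, -0.388]
wrist_force: [0.5, 1.1, -5.9]
finger_gap: 0.156
```

```bash
python3 t.py
```

```text
13.15 yaw 23.17 turn 1.045 T [-0.038 -0.435  0.147] F [ 0.5  1.1 -5.9] gap 0.156 pos [516.7 -79.7  90.6] tq6 0.118 w -0.001
```

Request:
move_arm([
  [[0, 0, 0], 0.25],
  [[0, 0, 0], 0],
])

```text
t: 13.32
position: [516.7, -79.7, 90.6]
tcp_rot: [0.584, 0.397, 0.587, -0.394]
wrist_force: [0.2, 0.0, -5.0]
finger_gap: 0.15
```

```bash
python3 t.py
```

```text
13.32 yaw 21.92 turn 1.067 T [-0.095 -0.207  0.088] F [ 0.2  0.  -5. ] gap 0.15 pos [516.7 -79.7  90.6] tq6 0.328 w -0.028
```

Request:
move_arm([
  [[0, 0, 0], 0],
  [[0, 0, 0], 0],
  [[0, 0, 0], 0],
], newtons=20)

```text
t: 13.57
position: [516.7, -79.7, 90.6]
tcp_rot: [0.584, 0.398, 0.587, -0.394]
wrist_force: [-0.5, -1.2, -4.0]
finger_gap: 0.148
```

```bash
python3 t.py
```

```text
13.57 yaw 21.89 turn 1.067 T [-0.095 -0.251  0.139] F [-0.5 -1.2 -4. ] gap 0.148 pos [516.7 -79.7  90.6] tq6 0.135 w 0.002
```

Request:
move_arm([
  [[0, 0, 0], 0],
  [[0, 0, 0], 0],
  [[0, 0, 0], 0],
  [[0, 0, 0], 0],
  [[0, 0, 0], 0],
], gripper=0.1)

```text
t: 13.98
position: [518.2, -80.0, 92.8]
tcp_rot: [0.586, 0.398, 0.586, -0.394]
wrist_force: [0.2, -0.6, 0.1]
finger_gap: 0.449
```

```bash
python3 t.py
```

```text
13.98 yaw 21.89 turn 1.067 T [ 0.042 -0.025 -0.065] F [ 0.2 -0.6  0.1] gap 0.449 pos [518.2 -80.   92.8] tq6 0.0 w 0.001
```

Request:
move_arm([
  [[-0.6, 0, 0], 0],
  [[-0.9, 0, 0], 0],
  [[-0.9, 0, 0], 0],
  [[-0.6, 0, 0], 0],
])

```text
t: 14.32
position: [515.2, -79.2, 181.4]
tcp_rot: [0.583, 0.397, 0.589, -0.394]
wrist_force: [-0.1, -0.6, 0.9]
finger_gap: 0.448
```

```bash
python3 -c "
from h import *
plan((547,135,170))"
```

```text
t 14.32 pos [515.2 -79.2 181.4] toolx [-0.005  0.008 -1.   ] yaw 21.9 gap 0.448 q [-0.41 -0.13 -0.23  1.48  0.01  0.78]
F [-0.08 -0.65  0.92] T [-0.046 -0.077  0.021]
shares [ 0.43  3.65 -6.23]
```

Request:
move_arm([
  [[0, 0.5, -0.85], 0],
  [[0, 0.5, -0.85], 0],
  [[0, 0.5, -0.85], 0],
  [[0, 0.5, -0.85], 0],
  [[0, 0.5, -0.85], 0],
  [[0, 0.5, -0.85], 0],
  [[0, 0.5, -0.85], 0],
  [[0, 0, 0], 0],
  [[0, 0, 0], 0],
], gripper=1.0)

```text
t: 15.07
position: [551.8, 132.8, 191.7]
tcp_rot: [0.587, 0.4, 0.583, -0.394]
wrist_force: [0.2, 0.4, 0.4]
finger_gap: -0.0
```

Run:
```python
from h import *
def a(W,c,lo):
    m=(W[...,2]>lo)&(W[...,2]<117)&(np.hypot(W[...,0]-c[0],W[...,1]-c[1])<26)
    e,v=np.linalg.eigh(np.cov(W[m][:,:2].T));return (np.degrees(np.arctan2(v[1,1],v[0,1]))+90)%180-90
r=[]
for i in range(12):
    p,d=bot.snapshot("top");W=cloud("top",d);r.append([a(W,(516.5,-78.5),l) for l in(95,99,103)]+[a(W,(583.2,-77.3),l) for l in(95,99,103)])
r=np.array(r);print(r.mean(0).round(2),r.std(0).round(2))
plan((547,135,110))
```

```text
[-66.02 -65.89 -66.46 -10.53 -10.22 -10.67] [0.55 0.53 0.51 0.29 0.29 0.55]
t 15.67 pos [551.8 131.3 191.6] toolx [ 0.009  0.005 -1.   ] yaw 21.5 gap 0.004 q [ 0.   -0.01 -0.1   1.48  0.01  1.2 ]
F [ 0.3  -0.23 -0.9 ] T [-0.005 -0.04   0.036]
shares [ 2.72 -0.13 -0.17]
```

The bar settles at the same angle after both releases (−66.1°). That fits the drag holding it at about 0.08 N m, or 4 N at the seal. On to the button.

Request:
move_arm([
  [[0.8, -0.05, -0.05], 0],
  [[0.8, -0.05, -0.05], 0],
  [[0.8, 0, -0.05], 0],
  [[0.1, 0, 0], 0],
])

```text
t: 16.0
position: [550.0, 134.3, 116.9]
tcp_rot: [0.588, 0.403, 0.581, -0.394]
wrist_force: [-0.8, 0.0, -0.5]
finger_gap: 0.002
```

Run:
```python
from h import *
plan((547,135,80))
p,d=bot.snapshot('side');cv2.imwrite('pics/side9.png',cv2.resize(p[150:270,170:330],None,fx=5,fy=5))
```

```text
t 16.0 pos [550.  134.3 116.9] toolx [ 0.015  0.005 -1.   ] yaw 21.46 gap 0.002 q [ 0.01 -0.01 -0.23  1.34  0.01  1.2 ]
F [-0.8   0.01 -0.54] T [ 0.028  0.065 -0.037]
shares [ 1.23 -0.1  -0.06]
```

View pics/side9.png

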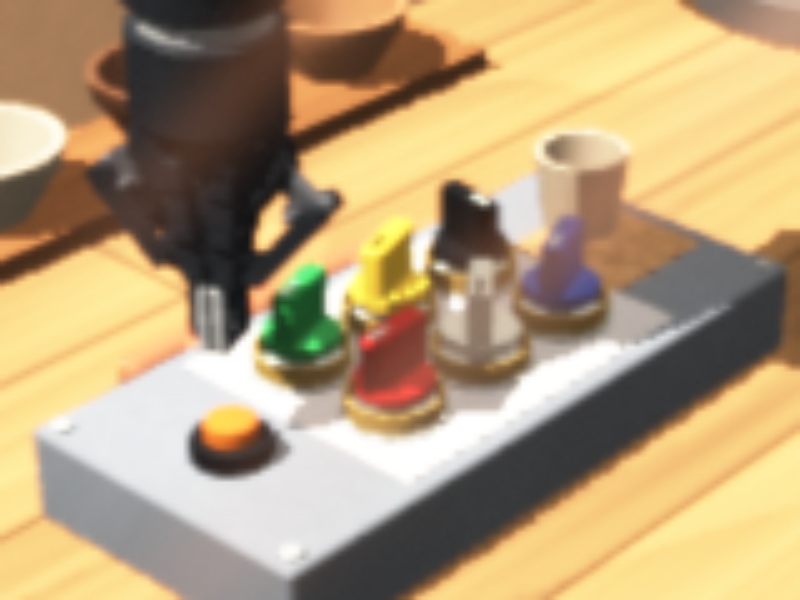

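The shut fingertips at (215,345) are right over the orange button at (230,425).

Request:
move_arm([
  [[0.45, -0.04, -0.03], 0],
  [[0.45, -0.04, -0.03], 0],
  [[0.2, 0, 0], 0],
])

```text
t: 16.3
position: [550.6, 135.0, 88.9]
tcp_rot: [0.59, 0.404, 0.579, -0.392]
wrist_force: [-0.2, 0.4, -1.3]
finger_gap: -0.005
```

Run:
```python
from h import *
plan((547,135,70))
```

```text
t 16.3 pos [550.6 135.   88.9] toolx [ 0.021  0.005 -1.   ] yaw 21.46 gap -0.005 q [ 0.01 -0.   -0.27  1.28  0.    1.2 ]
F [-0.16  0.36 -1.33] T [-0.052  0.042  0.001]
shares [ 0.63 -0.12 -0.04]
```

Request:
move_arm([
  [[0.25, -0.1, -0.03], 0],
  [[0.2, 0, 0], 0],
  [[0.2, 0, 0], 0],
])

```text
t: 16.55
position: [548.8, 134.8, 70.4]
tcp_rot: [0.59, 0.404, 0.578, -0.392]
wrist_force: [-8.2, -0.7, 38.8]
finger_gap: -0.004
```

Run:
```python
from h import *
plan((547,135,68))
```

```text
t 16.55 pos [548.8 134.8  70.4] toolx [ 0.024  0.005 -1.   ] yaw 21.46 gap -0.004 q [ 0.01  0.   -0.3   1.24  0.    1.2 ]
F [-8.16 -0.73 38.8 ] T [-0.119  1.231  0.007]
shares [ 0.08 -0.05 -0.03]
```

The force is 38.8 N at z = 70.4, so the button is bottomed. Hold one row, then lift.

Request:
move_arm([
  [[-0.02, 0, 0], 0],
  [[-0.03, 0, 0], 0],
])

```text
t: 16.72
position: [549.3, 134.8, 73.5]
tcp_rot: [0.591, 0.405, 0.578, -0.392]
wrist_force: [-2.1, -0.2, 3.3]
finger_gap: 0.003
```

Run:
```python
from h import *
plan((547,135,68))
p,d=bot.snapshot('side');cv2.imwrite('pics/side10.png',cv2.resize(p[150:270,170:330],None,fx=5,fy=5))
```

```text
t 16.72 pos [549.3 134.8  73.5] toolx [ 0.025  0.005 -1.   ] yaw 21.47 gap 0.003 q [ 0.01 -0.   -0.3   1.25  0.    1.2 ]
F [-2.1  -0.19  3.26] T [ 0.02   0.628 -0.06 ]
shares [ 0.18 -0.07 -0.04]
```

View pics/side10.png

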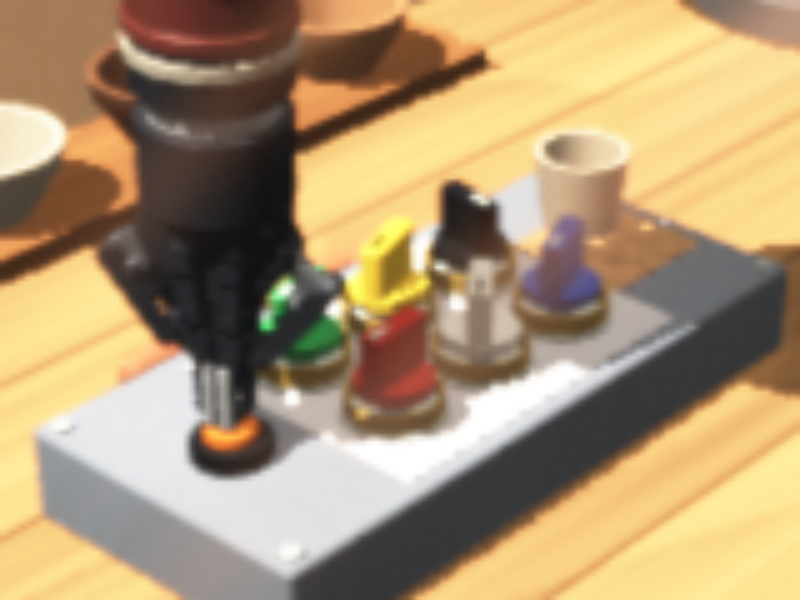

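At z = 73.5 the finger still touches the button at 3.3 N. I'll press again, more gently and for longer, so the button is sure to be held fully in.

Request:
move_arm([
  [[0.12, 0, 0], 0],
  [[0.08, 0, 0], 0],
  [[0.06, 0, 0], 0],
  [[0.06, 0, 0], 0],
])

```text
t: 17.1
position: [550.3, 134.8, 70.8]
tcp_rot: [0.592, 0.405, 0.577, -0.391]
wrist_force: [-10.9, -0.4, 20.0]
finger_gap: 0.004
```

Run:
```python
from h import *
plan((547,135,68))
```

```text
t 17.1 pos [550.3 134.8  70.8] toolx [ 0.028  0.004 -1.   ] yaw 21.5 gap 0.004 q [ 0.01 -0.   -0.3   1.24  0.    1.2 ]
F [-10.93  -0.38  20.03] T [-0.229  2.477  0.029]
shares [ 0.09 -0.1  -0.05]
```

Fully in at 20 N. Now lift clear.

Request:
move_arm([
  [[-0.4, 0, 0], 0],
  [[-0.9, 0, 0], 0],
  [[-0.9, 0, 0], 0],
  [[-0.9, 0, 0], 0],
  [[-0.5, 0, 0], 0],
  [[0, 0, 0], 0],
  [[0, 0, 0], 0],
])

```text
t: 17.68
position: [547.6, 134.2, 180.3]
tcp_rot: [0.592, 0.405, 0.577, -0.391]
wrist_force: [-0.1, 0.2, -0.9]
finger_gap: 0.001
```

Run:
```python
from h import *
def a(W,c,lo):
    m=(W[...,2]>lo)&(W[...,2]<117)&(np.hypot(W[...,0]-c[0],W[...,1]-c[1])<26)
    e,v=np.linalg.eigh(np.cov(W[m][:,:2].T));return (np.degrees(np.arctan2(v[1,1],v[0,1]))+90)%180-90
plan((547,135,180))
r=[]
for i in range(6):
    p,d=bot.snapshot("top");W=cloud("top",d);r.append([a(W,(516.5,-78.5),l) for l in(95,99,103)])
print(np.mean(r,0),np.std(r,0))
p,d=bot.snapshot('side');cv2.imwrite('pics/side11.png',cv2.resize(p[150:270,170:330],None,fx=5,fy=5))
h=cv2.cvtColor(p,cv2.COLOR_BGR2HSV);W=cloud('side',d)
m=(h[...,0]>3)&(h[...,0]<20)&(h[...,1]>190)&(h[...,2]>110);m[:228]=0;m[243:]=0;m[:,:205]=0;m[:,226:]=0
print(m.sum(),np.percentile(W[m][:,2],[50,90]),bot.observe()["wrist_force"])
```

```text
t 17.68 pos [547.6 134.2 180.3] toolx [ 0.029  0.004 -1.   ] yaw 21.49 gap 0.001 q [ 0.01 -0.05 -0.15  1.44  0.    1.2 ]
F [-0.06  0.18 -0.92] T [0.023 0.039 0.011]
shares [ 0.01 -0.01 -0.03] [-66.15554784 -66.14965667 -66.26179263] [0.19517991 0.35230007 0.32056487]
27 [72.74529638 74.7702923 ] [ 0.04069292 -0.30618842 -0.07111984]
```

View pics/side11.png

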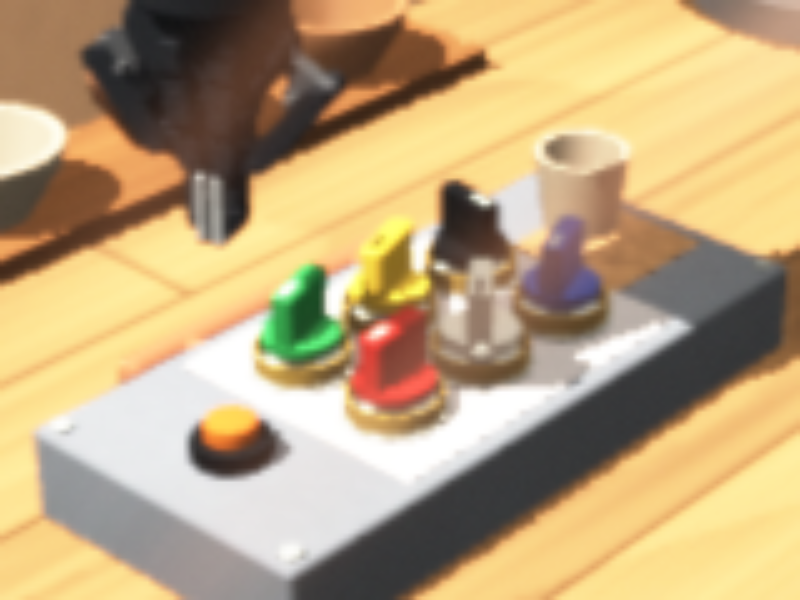

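The button is back up at (230,425), the blue knob hasn't moved (−66.2°), and nothing else has shifted. Handing in.

```bash
python3 -c "
from station import bot
print(bot.hand_in())"
```

```text
the job is handed in; nothing more can be done
None
```

I turned the blue knob clockwise onto its seal, let go, then pushed the leak-test button fully in and let it come back up. The job was handed in at about 18 s, with no verdict reported.

- **Blue knob:** It met the seal about 1.01 rad from the start. The highest torque I felt from the seal was about 0.23 N m, well under the 0.44 limit. After the first release it eased back by about 5°. I gripped it again, turned it to about 0.12 N m and let go more gently.
- **Is it still snug:** The camera gave the same resting angle (about −66°) after both releases and after the button press. That fits the drag holding it at about 0.08 N m. From the angle alone I get only about 0.055 N m, ±0.02, which is above the 0.04 limit but not by much. I did not measure the seal force directly after letting go.
- **Button:** I pressed it to its stop twice. The first press peaked at 38.8 N, more than intended. The second held at 20 N, to be sure it stayed in long enough. The last picture shows it back up, with its top at about z = 75 mm.
- **Everything else:** In the last pictures the other five knobs and the cup looked unmoved. I did not check the other loose items in a late picture, but the arm did not go near them while low. At the end the arm was clear of everything, and the wrist force read about zero.

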